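Load LED boards into a crank-fed bench scanner

TASK

Wind the scanner's tray all the way out with its crank, holding the red sleeve of the handle. Then lay every LED board from the black nest flat, chips up, on the tray's floor (each lies flush in its channel: press its end over the sloping well down and draw it down the slope so that its other end stays tipped up and can be taken), and stand the white reference tile on the tray floor beside them, knob up. Last, wind the tray fully home into the hood with the crank, and let go; leave the screwdriver and jar where they are.

Things in the scene. Friction and masses are not known exactly. Their poses are not given: they have to be found in the camera images.
- nest: Black nest block fixed to the bench, 142 (x) x 190 (y) x 46 mm high; origin: centre of its underside; +x points away from the robot. Three channels along x, 47 mm wide, at y = -60, 0, +60, walls up to z = 46. A board lies in its channel on a deck at z = 42 (x = -4 to +62.5, then an end wall up to z = 46), its -x end reaching 56 mm over a sloping well, its top flush with the walls.
- nest_ridge (a point): Ridge where the middle channel's deck ends (nest x = -4, y = 0, z = 42 mm; axes as the nest's); it runs along y through all channels. From it the slippery grey well floor (friction 0.25) falls 32 degrees towards -x for 70 mm to a low stop (inner face at nest x = -63.4, top z = 18).
- nest_deck (a point): Middle of the deck in the middle channel (nest x = +29, y = 0, z = 42 mm). Tipping: press a board's -x end down onto the slope (light), keep pressing 5 to 10 N and draw it down the slope: 13 mm takes it to the stop. Let go under about 6 mm it falls back. Drawn, it rests on the slope at 32 degrees, its +x end about 26 mm above the deck, free to be gripped across its 44 mm width.
- board1: White flat LED board, 120 (its x) x 44 (its y) x 4 mm, about 60 g, yellow chips along its middle; origin: centre of its underside, z out of its chip side. At the start flat in the nest's channel at y = -60 (chips up, its axes along the nest's). May be absent.
- board2: The same, starts in the nest's channel at y = 0. May be absent.
- board3: The same, starts in the nest's channel at y = +60. May be absent.
- scanner: Bench scanner, fixed; origin on the bench under the middle of the fully-out tray, x pointing away from the robot into the hood. White hood: x = 120 to 320 mm, 328 mm wide, 160 mm high, tray opening 105 mm high. Crank housing: grey block 70 x 70 x 55 mm high at x = -60, y = -235 mm; the crank's hub and arm reach up to z = 79 mm.
- tray_in (a point): Centre of the aluminium tray's inner floor, 14 mm above the bench; axes along the scanner's. Inner floor 150 (x) x 274 (y) mm, walls 4 mm thick, 16 mm above the floor. The tray slides along the scanner's x and is geared to the crank.
- tray (a joint): Tray slide, m: 0 fully home in the hood, 0.19 fully out towards the robot.
- crank (a joint): Crank angle, rad, 0 to 9.42 (end stops): grows clockwise seen from above and winds the tray out, 20.17 mm of tray per rad. At angle q the handle stands at 55 mm x (cos q, -sin q) from the axis in the scanner's x, y. Takes about 5 N at the handle; stays where it is left.
- crank_axis (a point): Point on the crank's vertical axis at the height of the middle of the handle sleeve (106 mm above the bench); the handle circles it at 55 mm.
- crank_sleeve: Red upright handle sleeve, 26 mm diameter, 54 mm tall, spinning freely on the crank's pin; origin: centre of its lower end, 79 mm above the bench, z up.
- ref_tile: White reference tile, 46 x 46 x 20 mm with a blue round knob of 24 mm diameter standing 30 mm above it (50 mm in all), 150 g, loose on the bench; origin: centre of its underside.
- driver: Bystander: orange-handled screwdriver lying on the bench.
- flux_jar: Bystander: closed jar, 52 mm diameter, 60 mm high.
There are look-alikes about, which are no part of the job. What is shaped like the board1 but brown is not meant.

How it is judged:
By the outcome, as a careful person would: the job done as asked, in the order asked, and still so for the second after the job is handed in, with the robot touching nothing.
Of board1, board2, board3 only 2 to 3 are there at a start; the rules pass over those that are not, and their reading is None.
At some moment in a run one of ref_tile may be knocked a few centimetres aside while the robot is not near it.
It also fails if it takes over 210 s, if anything falls off the work surface, if the arm or the gripper's body presses on something with over 40 N, if the wrist force passes 120 N, or if a joint passes its speed limit or range.

ROBOT

A 6-joint arm with a two-finger parallel gripper is mounted at the origin on the work surface. World frame = base frame: x ahead of the robot, y to its left, z up, the work surface at z = 0. Lengths are in m, angles in rad, forces in N, time in s.
With the tool pointing down it reaches from about 0.275 to 0.825 m from the base axis. Payload 4.9 kg.
Tool frame: the origin (TCP) lies midway between the tips of the shut fingers; the grasp point (between the pads) lies ctrl.grasp_offset behind it (ctrl.grasp_offset is the distance from the TCP to the grasp point, in m); z points along the fingers, y is the line along which they close (so a half turn about z gives the same grasp; the last joint's range is limited). The gripper opens to 85 mm and grips with 20 to 120 N. Pads are 22 mm wide; open, the fingers measure 114 mm over their backs; the gripper's body (76 mm by 85 mm) begins 54 mm behind the grasp point. The pads swing forward as they close: fully open they stand 13 mm farther back than shut.
Start: joints at [-1.243, 0.326, -0.193, 1.052, 0, 1.437], TCP at [0.245, -0.492, 0.231] pointing down, gripper open.
Joint ranges: [-2.65, 2.65], [-0.97, 1.79], [-1.3, 1.35], [-1.93, 2.1], [-1.47, 1.37], [-3.14, 3.14]. Speed limits (rad/s): [2.57, 2.57, 3.14, 3.14, 3.14, 3.14].

INTERFACE

Orientations are given as a 3x3 rotation matrix whose columns are the frame's x, y, z axes.
In Python, from station import telemetry, cams, workorder, ctrl gives the robot as it stands. The module is installed in compiled form; this text tells all that it offers.
- The arm moves only by the tool servo_tool, never from a script. Its argument "plan" is a list that holds one entry, the list of rows, each a list of 5 numbers: the shift along the tool's x, y, z in units of 25 mm (1.0 is 25 mm), then the turn about the tool's z in units of 5 degrees (1.0 is 5 degrees), then the opening, from 0 (shut) to 1 (fully open). In form: [[[tx, ty, tz, turn, gripper], ...]]. A call has 1 to 12 rows; each row shifts and turns the commanded pose from where the row before left it, along the tool's axes as they then stand; what a row does not reach is not made up. A row lasts 1/8 s, in which the tool goes at most 62.5 mm and 10.7 degrees, less where a joint would pass 70% of its speed; a pose out of reach is approached as far as the arm can. A call is refused whole if a number of a shift passes 1 or a number of a turn 1, either way. A call with a gripper value outside its range is refused whole. The fingers move at their own pace and stop on an object; "squeeze" is the grip in N (left out, the last holds). Time passes only in rows, so rows that do not move let the fingers close. It gives the time, the measured TCP pose, the force, the opening and the grip force at its end, in the units of the state.
- telemetry.state(): the state, without advancing time (a new reading comes with each control period).
- cams.get_image(name): name is "side" or "top" or "wrist"; returns a dict with "image" (480x640x3 uint8, red, green, blue), "K" (3x3 intrinsics, pixels), "D" ([k1, k2, p1, p2, k3] as OpenCV has them; the pictures are not rectified), "R" (3x3) and "t" (3): a world point X has camera coordinates R X + t; the wrist camera has in their place "mount" (4x4, takes a point from camera to tool coordinates, whose origin is the TCP and whose axes are the flange's). Camera axes: x right, y down, z forward; pixel columns grow to the right and rows downward; lengths in m; the calibration is good to about 2 mm. A picture is of the moment at which its call begins: read the wrist's pose just before it. There is no depth.
- workorder.close_job(): hands the job in; it is judged then, once.
The state is a dict: "time": time; "q": joint angles; "qd": joint speeds; "tau": joint torques, N m; "eef_pos": TCP position; "orientation": TCP orientation; "ft_force": force on the tool from outside, world axes, zero at the start; "wrist_torque": the same for the moment, N m; "grip_width": opening from 0.0 (shut) to 1.0 (fully open); "grasp_force": force on a finger pad.
Only numpy, scipy, OpenCV 4.12 (cv2) and the standard library are available. Lean on these libraries where they do the work, as an engineer would, in place of code of your own. Each camera call takes 0.05 s, during which the arm holds its last target. There are 200 camera calls.

## Working session

There is one attempt and no reset: what is moved stays moved. The work goes in short steps, Python scripts to look and compute and a tool call to move; the robot and the scene stay as the last step left them, time stands still between calls to the robot, and variables do not carry over. Pictures are saved under pics/ and viewed, at most 14 in all, crops included, and the job is handed in when it is done.

Besides the shell and the picture viewer there is one more tool, called after "Emit:" by a JSON object that holds its "method" and its "body", one argument or row to a line. servo_tool: Moves the arm, as the interface text tells. Its arguments: {"type":"object","properties":{"plan":{"type":"array"},"squeeze":{"type":"number"}},"required":["plan"]}

```bash
mkdir -p pics; python3 - <<'E'
from station import telemetry,cams,ctrl
import cv2,json,numpy as np
s=telemetry.state();print(s['time'],s['eef_pos'],s['orientation'],s['grip_width'],ctrl.grasp_offset)
for n in ['side','top']:
    d=cams.get_image(n);cv2.imwrite(f'pics/{n}0.png',d['image'][:,:,::-1])
    np.savez(f'{n}.npz',**{k:d[k] for k in 'K D R t'.split()})
    print(n,d['K'],d['D'],d['R'],d['t'])
d=cams.get_image('wrist');print(d['mount'],d['K'],d['D']);cv2.imwrite('pics/w0.png',d['image'][:,:,::-1])
np.savez('wrist.npz',K=d['K'],D=d['D'],mount=d['mount'])
E
```

```text
0.0 [ 0.24489418 -0.49184341  0.23050328] [[ 8.95254820e-01  4.45554194e-01 -5.16290570e-04]
 [ 4.45554420e-01 -8.95253407e-01  1.61098030e-03]
 [ 2.55568137e-04 -1.67227342e-03 -9.99998569e-01]] 1.0056006597999052 0.0187
side [[504.03533803   0.         307.5381821 ]
 [  0.         504.03533803 233.3839346 ]
 [  0.           0.           1.        ]] [0.01987405 0.         0.         0.         0.        ] [[-0.69684321 -0.71718476 -0.00745382]
 [-0.43777829  0.43354769 -0.78764622]
 [ 0.56811945 -0.5456028  -0.61608268]] [0.47410148 0.24609832 1.10310262]
top [[487.04376516   0.         315.33504491]
 [  0.         487.04376516 237.77494278]
 [  0.           0.           1.        ]] [-0.10147982  0.          0.          0.          0.        ] [[ 0.01650195 -0.99983292  0.00786297]
 [-0.98062779 -0.01771912 -0.19507734]
 [ 0.19518407 -0.00449149 -0.98075634]] [0.13404543 0.55529488 1.38006385]
[[ 9.38533637e-04 -9.60014218e-01 -2.79949674e-01  7.17060044e-02]
 [ 9.99999392e-01  1.06324503e-03 -2.93614489e-04 -1.11084154e-03]
 [ 5.79529184e-04 -2.79949228e-01  9.60014632e-01 -1.42624112e-01]
 [ 0.00000000e+00  0.00000000e+00  0.00000000e+00  1.00000000e+00]] [[410.73266771   0.         319.3911628 ]
 [  0.         410.73266771 231.82231432]
 [  0.           0.           1.        ]] [0.01277419 0.         0.         0.         0.        ]
```

View pics/top0.png

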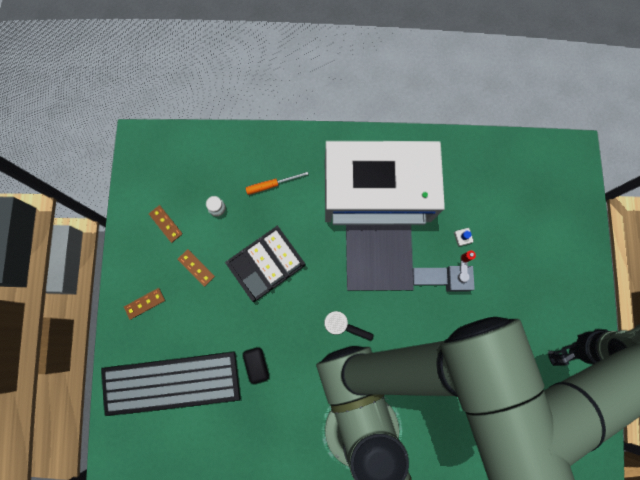

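View pics/side0.png

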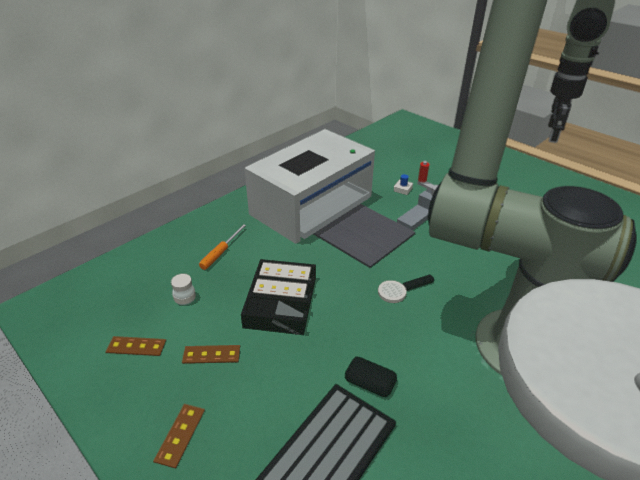

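```bash
cat > h.py <<'E'
import numpy as np,cv2
from scipy.optimize import least_squares
C={n:dict(np.load(f'{n}.npz')) for n in ['side','top','wrist']}
def cam(n,s=None):
    c=C[n]
    if n!='wrist': return c['K'],c['D'],c['R'],c['t']
    Rw=np.array(s['orientation']);m=c['mount'];p=np.array(s['eef_pos'])
    Rc=Rw@m[:3,:3];tc=Rw@m[:3,3]+p
    return c['K'],c['D'],Rc.T,-Rc.T@tc
def proj(P,cm):
    K,D,R,t=cm; return cv2.projectPoints(np.atleast_2d(np.array(P,float)),cv2.Rodrigues(R)[0],t,K,D)[0][:,0]
def ray(uv,cm):
    K,D,R,t=cm; x=cv2.undistortPoints(np.array([[uv]],float),K,D)[0,0]
    return -R.T@t, R.T@np.array([x[0],x[1],1])
def onz(uv,z,cm):
    o,d=ray(uv,cm); return o+d*(z-o[2])/d[2]
def tri(obs): # [(uv,cam)]
    r=least_squares(lambda X:np.concatenate([proj(X,c)[0]-u for u,c in obs]),onz(obs[0][0],0.05,obs[0][1]))
    return r.x,np.abs(r.fun).max()
def fitpose(model,obs,x0,fixz=None):
    # obs: list of (model idx, uv, cam); unknown x,y,z,yaw
    def f(v):
        c,s=np.cos(v[3]),np.sin(v[3]);R=np.array([[c,-s,0],[s,c,0],[0,0,1]])
        return np.concatenate([proj(R@np.array(model[i])+v[:3],cm)[0]-uv for i,uv,cm in obs])
    r=least_squares(f,x0); return r.x,r.fun
E
python3 - <<'E'
import cv2,numpy as np
t=cv2.imread('pics/top0.png');s=cv2.imread('pics/side0.png')
def c(i,x,y):return cv2.resize(i[y:y+75,x:x+100],(400,300),interpolation=cv2.INTER_CUBIC)
a=np.vstack([np.hstack([c(t,217,223),c(t,405,220)]),np.hstack([c(s,235,255),c(s,365,145)])])
cv2.imwrite('pics/c1.png',a)
E
```

```text
(no output)
```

View pics/c1.png

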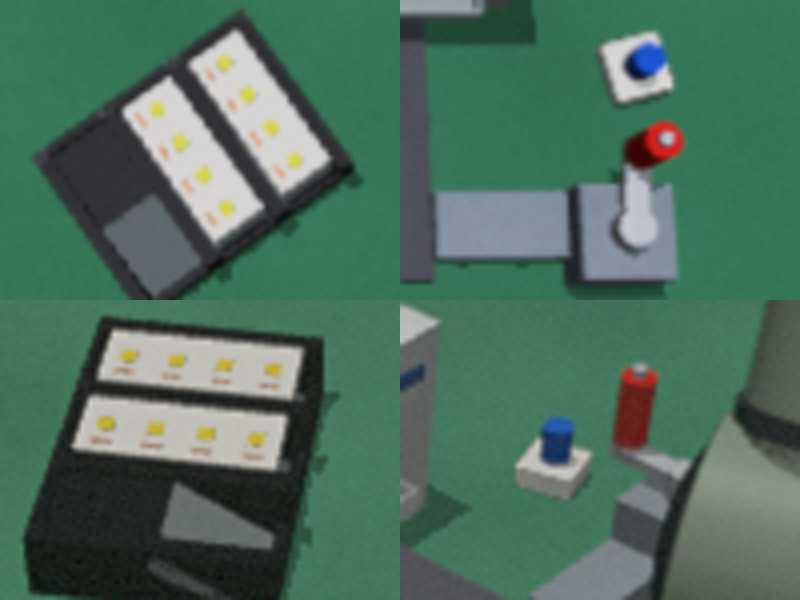

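```bash
cat > m1.py <<'E'
from h import *
T=cam('top');S=cam('side')
p1=lambda a,b:(a/4+217,b/4+223); p2=lambda a,b:((a-400)/4+405,b/4+220)
p3=lambda a,b:(a/4+235,(b)/4+255); p4=lambda a,b:((a-400)/4+365,(b-300)/4+145)
m=[(x,y,.046) for x,y in [(.06,.022),(.06,-.022),(-.06,-.022),(-.06,.022),(.06,-.038),(.06,-.082),(-.06,-.082),(-.06,-.038)]]
tp=[(125,108),(172,78),(265,210),(218,248),(187,65),(237,30),(330,160),(283,198)]
sp=[(72,148),(88,95),(288,118),(282,170),(97,80),(107,30),(305,47),(297,100)]
obs=[(i,p1(*u),T) for i,u in enumerate(tp)]+[(i,p3(*u),S) for i,u in enumerate(sp)]
v,r=fitpose(m,obs,[.5,.1,0,.57]);print('nest',v.round(4),np.degrees(v[3]));print(r.reshape(-1,2).round(1).tolist())
m=[(.32,.164,.16),(.32,-.164,.16),(.12,-.164,.16),(.12,.164,.16)]+[(-.06+a,-.235+b,.055) for a,b in [(.035,.035),(.035,-.035),(-.035,-.035),(-.035,.035)]]
tp=[(326,141.5),(440,142),(443,210),(326,211)]+[p2(*u) for u in [(578,186),(670,184),(677,278),(583,281)]]
v,r=fitpose(m,[(i,u,T) for i,u in enumerate(tp)],[.6,-.1,0,0]);print('scanner',v.round(4),np.degrees(v[3]));print(r.reshape(-1,2).round(1).tolist())
for n,a,b in [('slv top',p2(664,140),p4(640,371)),('knobtop',p2(648,57),p4(559,426)),('slvbot',p2(638,157),p4(630,443))]:
    print(n,tri([(a,T),(b,S)]))
print('hub',onz(p2(637,228),.079,T),'slvtop@133',onz(p2(664,140),.133,T))
print([onz(p2(*u),.02,T).round(4).tolist() for u in [(600,48),(655,33),(673,90),(615,105)]])
E
python3 m1.py
```

```text
nest [ 0.4754  0.2884 -0.0023  0.6506] 37.27548688840972
[[-0.4, 1.6], [-0.0, 0.4], [0.3, -0.0], [-0.2, -0.7], [0.6, 0.5], [0.2, 0.7], [0.7, 0.5], [0.3, -0.2], [0.2, -0.1], [0.5, 0.4], [-0.2, -0.5], [-1.5, -0.4], [-0.3, -0.4], [1.2, 0.3], [-0.8, 0.5], [-1.4, -0.6]]
scanner [ 0.4946 -0.0516 -0.0015  0.0235] 1.3461431958548438
[[-0.5, 0.6], [-0.6, 0.3], [0.9, -0.3], [0.3, -1.0], [-0.1, -0.1], [0.1, 0.2], [-0.1, 0.4], [-0.0, -0.1]]
slv top (array([ 0.49414026, -0.29173178,  0.13661287]), np.float64(0.5213770194301333))
knobtop (array([ 0.57117254, -0.31235626,  0.04795563]), np.float64(0.7937750095441629))
slvbot (array([ 0.49200344, -0.29146332,  0.07655108]), np.float64(0.24565857909004762))
hub [ 0.44040495 -0.28750775  0.079     ] slvtop@133 [ 0.4959533  -0.29219496  0.133     ]
[[0.5854, -0.2831, 0.02], [0.598, -0.3266, 0.02], [0.5537, -0.3386, 0.02], [0.5413, -0.2929, 0.02]]
```

Emit:
{"method": "servo_tool", "body": {
  "plan": [
    [[0,0,0,1,1],[0,0,0,1,1],[0,0,0,1,1],[0,0,0,1,1],[0,0,0,1,1],[0,0,0,0.3,1],[1,-0.8,0,0,1],[1,-0.8,0,0,1],[1,-0.8,0,0,1],[1,-0.8,0,0,1],[1,-0.8,0,0,1],[1,-0.8,0,0,1]]
  ],
  "squeeze": 40
}}

```text
time: 1.65
eef_pos: [0.3959, -0.3717, 0.2312]
orientation: [[1.0, 0.0, -0.0], [0.0, -1.0, 0.0], [-0.0, -0.0, -1.0]]
ft_force: [0.5, 0.5, -0.5]
grip_width: 1.002
grasp_force: 0.0
```

Emit:
{"method": "servo_tool", "body": {
  "plan": [
    [[0,-1,0,0,1],[0,-1,0,0,1],[0,-1,0,0,1],[0,-0.2,0,0,1],[0,0,0,0,1]]
  ]
}}

```text
time: 2.28
eef_pos: [0.3954, -0.2928, 0.2314]
orientation: [[1.0, -0.0, 0.0], [-0.0, -1.0, -0.001], [0.0, 0.001, -1.0]]
ft_force: [-0.1, 0.1, -0.7]
grip_width: 1.004
grasp_force: 0.0
```

```bash
cat > look.py <<'E'
import sys,json,numpy as np,cv2
from station import telemetry,cams
def look(name,tag):
    s=telemetry.state();d=cams.get_image(name)
    cv2.imwrite(f'pics/{tag}.png',d['image'][:,:,::-1])
    json.dump({'eef_pos':list(map(float,s['eef_pos'])),'orientation':np.array(s['orientation']).tolist()},open(f'pics/{tag}.json','w'))
    print(tag,round(s['time'],2),np.round(s['eef_pos'],4),np.round(s['orientation'],3).tolist(),np.round(s['ft_force'],1),round(s['grip_width'],3),round(s['grasp_force'],1))
if __name__=='__main__':
    for a in sys.argv[1:]:
        n,t=a.split(':');look(n,t)
E
python3 look.py wrist:w1
```

```text
w1 2.27 [ 0.3954 -0.2928  0.2314] [[1.0, -0.0, 0.0], [-0.0, -1.0, -0.001], [0.0, 0.001, -1.0]] [-0.1  0.1 -0.7] 1.004 0.0
```

View pics/w1.png

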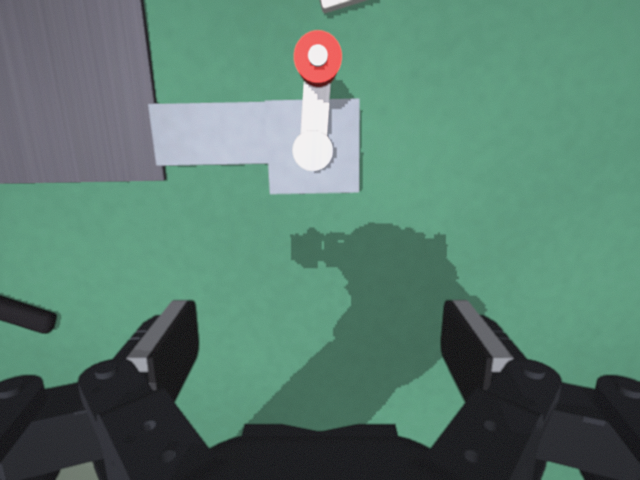

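The wrist view shows the red sleeve top at (318,56), the hub at (314,150), and tray mat on the left.

```bash
python3 - <<'E'
from h import *
import json
s=json.load(open('pics/w1.json'));W=cam('wrist',s);T=cam('top');S=cam('side')
print(tri([((318,56),W),((471,255),T),((425,162.75),S)]))
print(onz((318,56),.133,W),onz((314,150),.079,W))
E
```

```text
(array([ 0.49558018, -0.2909494 ,  0.13709446]), np.float64(1.0723594286822618))
[ 0.49616656 -0.29088769  0.133     ] [ 0.44133767 -0.28788506  0.079     ]
```

Emit:
{"method": "servo_tool", "body": {
  "plan": [
    [[1,0,0,0,1],[1,-0.1,0,0,1],[1,0,0,0,1],[1,0,0,0,1],[0,0,1,0,1],[0,0,1,0,1],[0,0,1,0,1],[0,0,1,0,1],[0,0,1,0,0.7],[0,0,0.6,0,0.7],[0,0,0,0,0.7]]
  ]
}}

```text
time: 3.7
eef_pos: [0.4945, -0.2901, 0.0902]
orientation: [[1.0, -0.001, -0.002], [-0.001, -1.0, 0.001], [-0.002, -0.001, -1.0]]
ft_force: [-0.2, -0.0, 1.0]
grip_width: 0.7
grasp_force: 0.0
```

Emit:
{"method": "servo_tool", "body": {
  "plan": [
    [[0,0,0,0,0],[0,0,0,0,0],[0,0,0,0,0],[0,0,0,0,0]]
  ],
  "squeeze": 40
}}

```text
time: 4.2
eef_pos: [0.496, -0.291, 0.0925]
orientation: [[1.0, -0.001, 0.002], [-0.001, -1.0, -0.002], [0.002, 0.002, -1.0]]
ft_force: [-1.3, -0.8, 6.5]
grip_width: 0.299
grasp_force: 39.3
```

Emit:
{"method": "servo_tool", "body": {
  "plan": [
    [[-0.07,0.44,0,0,0],[-0.22,0.53,0,0,0],[-0.35,0.456,0,0,0],[-0.456,0.35,0,0,0],[-0.53,0.22,0,0,0],[-0.57,0.075,0,0,0],[-0.57,-0.075,0,0,0],[-0.53,-0.22,0,0,0],[-0.456,-0.35,0,0,0],[-0.35,-0.456,0,0,0],[-0.22,-0.53,0,0,0],[-0.075,-0.57,0,0,0]]
  ]
}}

```text
time: 5.7
eef_pos: [0.386, -0.2893, 0.0926]
orientation: [[1.0, -0.002, 0.001], [-0.002, -1.0, -0.006], [0.001, 0.006, -1.0]]
ft_force: [-0.7, -6.6, 1.8]
grip_width: 0.292
grasp_force: 39.5
```

Emit:
{"method": "servo_tool", "body": {
  "plan": [
    [[0.075,-0.57,0,0,0],[0.22,-0.53,0,0,0],[0.35,-0.456,0,0,0],[0.456,-0.35,0,0,0],[0.53,-0.22,0,0,0],[0.57,-0.075,0,0,0],[0.57,0.075,0,0,0],[0.53,0.22,0,0,0],[0.456,0.35,0,0,0],[0.35,0.456,0,0,0],[0.22,0.53,0,0,0],[0.075,0.57,0,0,0]]
  ]
}}

```text
time: 7.2
eef_pos: [0.4961, -0.2855, 0.0924]
orientation: [[1.0, 0.001, 0.002], [0.001, -1.0, 0.003], [0.002, -0.003, -1.0]]
ft_force: [-2.0, 5.8, 10.5]
grip_width: 0.298
grasp_force: 40.3
```

Emit:
{"method": "servo_tool", "body": {
  "plan": [
    [[-0.075,0.57,0,0,0],[-0.22,0.53,0,0,0],[-0.35,0.456,0,0,0],[-0.456,0.35,0,0,0],[-0.53,0.22,0,0,0],[-0.57,0.075,0,0,0],[-0.57,-0.075,0,0,0],[-0.53,-0.22,0,0,0],[-0.456,-0.35,0,0,0],[-0.35,-0.456,0,0,0],[-0.22,-0.53,0,0,0],[-0.07,-0.57,0,0,0]]
  ]
}}

```text
time: 8.7
eef_pos: [0.386, -0.2893, 0.0926]
orientation: [[1.0, -0.002, 0.001], [-0.002, -1.0, -0.006], [0.001, 0.006, -1.0]]
ft_force: [0.7, -5.8, 3.1]
grip_width: 0.289
grasp_force: 39.7
```

Emit:
{"method": "servo_tool", "body": {
  "plan": [
    [[0,-0.08,0,0,0],[0,0,0,0,0]]
  ]
}}

```text
time: 8.95
eef_pos: [0.3861, -0.2889, 0.0927]
orientation: [[1.0, -0.002, 0.0], [-0.002, -1.0, -0.009], [0.0, 0.009, -1.0]]
ft_force: [-2.1, -10.1, 1.8]
grip_width: 0.291
grasp_force: 40.3
```

Emit:
{"method": "servo_tool", "body": {
  "plan": [
    [[0,0,0,0,0.7],[0,0,0,0,0.7],[0,0,0,0,0.7],[0,0,-1,0,0.7],[0,0,-1,0,0.7],[0,0,-1,0,0.7],[0,0,-1,0,0.7],[0,0,0,-1,0.7],[0,0,0,-1,0.7],[0,0,0,-1,0.7],[0,0,0,-1,0.7],[0,0,0,-1,0.7]]
  ]
}}

```text
time: 10.45
eef_pos: [0.3853, -0.2843, 0.191]
orientation: [[0.905, 0.425, -0.0], [0.425, -0.905, 0.001], [-0.0, -0.001, -1.0]]
ft_force: [-0.1, -1.0, -0.7]
grip_width: 0.702
grasp_force: 0.0
```

Emit:
{"method": "servo_tool", "body": {
  "plan": [
    [[0,0,0,-1,0],[0,0,0,-1,0],[0,0,0,-1,0],[0,0,0,-1,0],[0,0,0,-1,0],[0,0,0,-1,0],[0,0,0,-1,0],[0,0,0,-1,0],[0,0,0,-1,0],[0,0,0,-1,0],[0,0,0,-1,0],[0,0,0,-1,0]]
  ]
}}

```text
time: 11.95
eef_pos: [0.3853, -0.2843, 0.1911]
orientation: [[0.085, 0.996, -0.0], [0.996, -0.085, 0.001], [0.001, -0.0, -1.0]]
ft_force: [0.0, 0.8, -0.7]
grip_width: -0.001
grasp_force: 0.0
```

Emit:
{"method": "servo_tool", "body": {
  "plan": [
    [[0,0,0,-1,0],[0,0,0,-1,0],[0,0,0,-1,0],[0,0,0,-1,0],[0,0,0,-1,0],[0,0,0,-1,0],[0,0,0,-1,0],[0,0,0,-1,0],[0,0,0,-1,0],[0,0,0,-1,0],[0,0,0,-1,0],[0,0,0,-1,0]]
  ]
}}

```text
time: 13.45
eef_pos: [0.3853, -0.2843, 0.191]
orientation: [[-0.821, 0.572, -0.0], [0.572, 0.821, 0.001], [0.001, 0.0, -1.0]]
ft_force: [1.0, -0.0, -0.2]
grip_width: 0.004
grasp_force: 0.0
```

Emit:
{"method": "servo_tool", "body": {
  "plan": [
    [[0,0,0,-1,0],[0,0,0,-1,0],[0,0,0,-1,0],[0,0,0,-1,0],[0,0,0,-1,0],[0,0,0,-1,0],[0,0,0,-1,0],[0,1,0,0,0],[0,1,0,0,0],[0,1,0,0,0],[0,1,0,0,0],[0,1,0,0,0]]
  ]
}}

```text
time: 14.95
eef_pos: [0.3852, -0.1586, 0.1911]
orientation: [[-1.0, 0.001, -0.0], [0.001, 1.0, 0.001], [0.0, 0.001, -1.0]]
ft_force: [-0.5, 0.3, 0.1]
grip_width: -0.002
grasp_force: 0.0
```

Emit:
{"method": "servo_tool", "body": {
  "plan": [
    [[0,1,0,0,0],[0,1,0,0,0],[0,1,0,0,0],[0,1,0,0,0],[0,1,0,0,0],[0,1,0,0,0],[0,1,0,0,0],[0,1,0,0,0],[0,1,0,0,0],[0,1,0,0,0],[0,1,0,0,0],[0,1,0,0,0]]
  ]
}}

```text
time: 16.45
eef_pos: [0.3853, 0.1412, 0.1912]
orientation: [[-1.0, 0.0, -0.0], [0.0, 1.0, 0.0], [0.0, 0.0, -1.0]]
ft_force: [-0.1, -0.3, -0.7]
grip_width: 0.002
grasp_force: 0.0
```

Emit:
{"method": "servo_tool", "body": {
  "plan": [
    [[0,1,0,0,0],[0,1,0,0,0],[-1,1,0,0,0],[-1,0,0,-1,0],[-1,0,0,-1,0],[0,0,0,-1,0],[0,0,0,-1,0],[0,0,0,-1,0],[0,0,0,-1,0],[0,0,0,-1,0],[0,0,0,-0.5,0],[0,0,0,0,0]]
  ]
}}

```text
time: 17.95
eef_pos: [0.4603, 0.2174, 0.1911]
orientation: [[-0.794, -0.608, -0.001], [-0.608, 0.794, -0.0], [0.001, 0.0, -1.0]]
ft_force: [-0.1, 0.3, 0.3]
grip_width: 0.002
grasp_force: 0.0
```

```bash
python3 look.py wrist:w2 top:t2 side:s2
```

```text
w2 17.95 [0.4603 0.2174 0.1911] [[-0.794, -0.608, -0.001], [-0.608, 0.794, -0.0], [0.001, 0.0, -1.0]] [-0.1  0.3  0.3] 0.002 0.0
t2 18.0 [0.4604 0.2174 0.1911] [[-0.794, -0.608, -0.001], [-0.608, 0.794, -0.0], [0.0, 0.0, -1.0]] [ 0.2 -0.  -0.8] 0.004 0.0
s2 18.05 [0.4604 0.2174 0.1911] [[-0.794, -0.608, -0.0], [-0.608, 0.794, 0.0], [0.0, 0.0, -1.0]] [0.6 0.9 0.1] -0.0 0.0
```

View pics/w2.png

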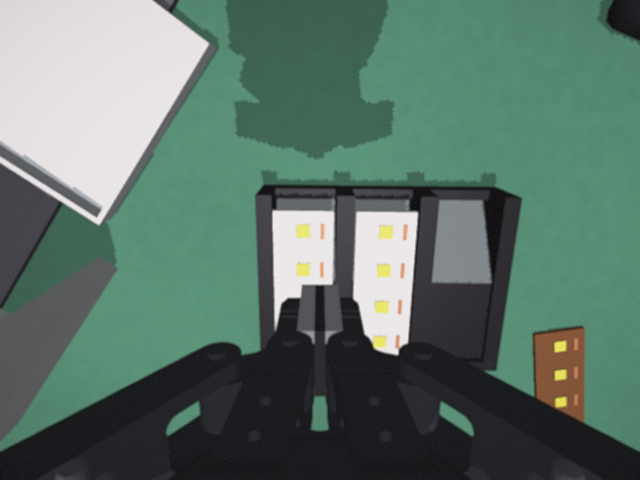

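The view shows the two boards' -x ends at (275..334, 211) and (355..418, 212), the empty third channel on the right, and the tray fully out at upper left.

```bash
python3 - <<'E'
from h import *
import json
exec(open('m1.py').read().split("m=[(.32")[0].replace('print','(lambda *a:0)'))
s=json.load(open('pics/w2.json'));W=cam('wrist',s)
m=m+[(-.071,.095,.046),(.071,.095,.046)]
w=[(6,(275,211),W),(7,(334,211),W),(2,(355,212),W),(3,(418,212),W),(8,(520,198),W),(9,(497,369),W)]
for o in (w*1,obs+w+w):
    v,r=fitpose(m,o,[.475,.288,0,.65]);print(v.round(4),np.degrees(v[3]));print(r.reshape(-1,2)[-6:].round(1).tolist())
c,si=np.cos(v[3]),np.sin(v[3])
Ro=np.array(s['orientation']);p=np.array(s['eef_pos'])
R=np.array([[c,-si,0],[si,c,0],[0,0,1]])
for n,q in [('b1 press',(-.044,-.06,.06)),('b1 grip',(.03,-.06,.053)),('b2 press',(-.044,0,.06)),('b2 grip',(.03,0,.053))]:
    X=R@np.array(q)+[v[0],v[1],0]; print(n,X.round(4),(Ro.T@(X-p)/.025).round(2))
E
```

```text
[ 0.4771  0.2904 -0.0028  0.6511] 37.3056118423485
[[-1.0, 0.4], [0.6, 0.6], [1.6, -0.3], [-0.8, -0.1], [0.4, -0.8], [-0.9, 0.1]]
[ 0.4769  0.29   -0.0022  0.6494] 37.21038316245379
[[-1.3, -0.1], [0.4, 0.2], [1.5, -0.7], [-0.7, -0.4], [0.7, -1.0], [-1.0, 0.3]]
b1 press [0.4782 0.2156 0.06  ] [-0.53 -0.5   5.24]
b1 grip [0.5371 0.2604 0.053 ] [-3.49 -0.51  5.52]
b2 press [0.4419 0.2634 0.06  ] [-0.54  1.9   5.24]
b2 grip [0.5008 0.3081 0.053 ] [-3.5   1.89  5.52]
```

Emit:
{"method": "servo_tool", "body": {
  "plan": [
    [[-0.53,-0.5,1,0,0],[0,0,1,0,0],[0,0,1,0,0],[0,0,1,0,0],[0,0,1,0,0],[0,0,0.24,0,0],[0,0,0.3,0,0],[0,0,0.3,0,0],[0,0,0.3,0,0],[0,0,0.2,0,0],[0,0,0.1,0,0],[0,0,0,0,0]]
  ]
}}

```text
time: 19.6
eef_pos: [0.4787, 0.2155, 0.0302]
orientation: [[-0.794, -0.608, -0.0], [-0.608, 0.794, -0.0], [0.0, 0.0, -1.0]]
ft_force: [-0.5, 0.6, -0.5]
grip_width: -0.002
grasp_force: 0.0
```

Emit:
{"method": "servo_tool", "body": {
  "plan": [
    [[0,0,0.08,0,0],[0,0,0.04,0,0],[0,0,0.04,0,0],[0,0,0,0,0]]
  ]
}}

```text
time: 20.1
eef_pos: [0.4789, 0.2155, 0.0268]
orientation: [[-0.794, -0.608, 0.0], [-0.608, 0.794, 0.0], [-0.0, -0.0, -1.0]]
ft_force: [-1.5, -0.3, 5.2]
grip_width: -0.002
grasp_force: 2.7
```

Emit:
{"method": "servo_tool", "body": {
  "plan": [
    [[0,0,0.04,0,0],[0.07,0,0.044,0,0],[0.07,0,0.044,0,0],[0.07,0,0.044,0,0],[0.07,0,0.044,0,0],[0.07,0,0.044,0,0],[0.07,0,0.044,0,0],[0.07,0,0.044,0,0],[0,0,0,0,0]]
  ]
}}

```text
time: 21.22
eef_pos: [0.4709, 0.2082, 0.0197]
orientation: [[-0.794, -0.608, 0.004], [-0.608, 0.794, 0.0], [-0.003, -0.002, -1.0]]
ft_force: [-2.7, -1.9, 16.9]
grip_width: -0.003
grasp_force: 7.9
```

Emit:
{"method": "servo_tool", "body": {
  "plan": [
    [[0,0,-0.5,0,0],[0,0,-1,0,0],[0,0,-1,0,0],[0,0,-1,0,0],[0,0,-1,0,0],[0,0,-1,0,0],[0,0,-1,0,0.8],[1,0,0,0,0.8],[1,0,0,0,0.8],[0,0,0,0,0.8]]
  ]
}}

```text
time: 22.48
eef_pos: [0.428, 0.1771, 0.1803]
orientation: [[-0.794, -0.608, -0.001], [-0.608, 0.794, -0.0], [0.001, 0.001, -1.0]]
ft_force: [0.8, -0.1, 0.7]
grip_width: 0.802
grasp_force: 0.0
```

```bash
python3 look.py wrist:w3 side:s3; python3 -c "
import cv2,numpy as np
a=cv2.imread('pics/w3.png');b=cv2.imread('pics/s3.png')[230:350,220:380]
cv2.imwrite('pics/v3.png',np.hstack([cv2.resize(a,(480,360)),cv2.resize(b,(320,240))[:].copy() if 0 else cv2.copyMakeBorder(cv2.resize(b,(320,240)),0,120,0,0,0)]))"
```

```text
w3 22.48 [0.428  0.1771 0.1803] [[-0.794, -0.608, -0.001], [-0.608, 0.794, -0.0], [0.001, 0.001, -1.0]] [ 0.8 -0.1  0.7] 0.802 0.0
s3 22.52 [0.4294 0.1776 0.1805] [[-0.794, -0.608, 0.001], [-0.608, 0.794, 0.0], [-0.001, -0.0, -1.0]] [ 1.1  0.9 -0.2] 0.799 0.0
```

View pics/v3.png

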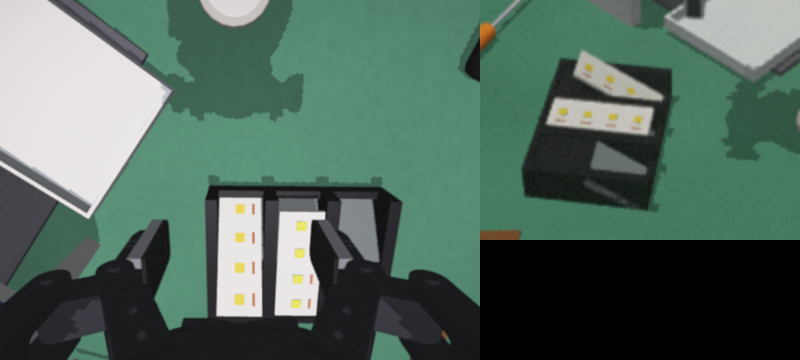

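Emit:
{"method": "servo_tool", "body": {
  "plan": [
    [[-1,0,0,0,0.68],[-1,0,0,0,0.68],[-1,0,0,0,0.68],[-1,0,0,0,0.68],[-1,0,0,0,0.68],[-0.42,0,0,0,0.68],[0,0,1,0,0.68],[0,0,1,0,0.68],[0,0,1,0,0.68],[0,0,1,0,0.68],[0,0,0.6,0,0.68],[0,0,0,0,0.68]]
  ]
}}

```text
time: 24.08
eef_pos: [0.5361, 0.2598, 0.0641]
orientation: [[-0.794, -0.608, -0.002], [-0.608, 0.794, -0.001], [0.002, 0.001, -1.0]]
ft_force: [-0.3, -0.4, -0.1]
grip_width: 0.682
grasp_force: 0.0
```

Emit:
{"method": "servo_tool", "body": {
  "plan": [
    [[0,0,0.3,0,0.68],[0,0,0.28,0,0.68],[0,0,0,0,0],[0,0,0,0,0],[0,0,0,0,0],[0,0,0,0,0]]
  ],
  "squeeze": 40
}}

```text
time: 24.82
eef_pos: [0.537, 0.2601, 0.0507]
orientation: [[-0.794, -0.608, 0.0], [-0.608, 0.794, 0.0], [-0.0, -0.0, -1.0]]
ft_force: [-0.4, 0.3, -0.2]
grip_width: 0.501
grasp_force: 40.6
```

Emit:
{"method": "servo_tool", "body": {
  "plan": [
    [[0,0,-0.5,0,0],[0,0,-0.5,0,0],[0,0,-1,0,0],[0,0,-1,0,0],[0,0,-1,1,0],[0,0,0,1,0],[0,0,0,1,0],[0,0,0,1,0],[0,0,0,1,0],[0,0,0,1,0],[0,0,0,1,0],[0,0,0,0.2,0]]
  ]
}}

```text
time: 26.32
eef_pos: [0.5372, 0.2601, 0.1516]
orientation: [[-1.0, -0.026, 0.001], [-0.026, 1.0, 0.0], [-0.001, 0.0, -1.0]]
ft_force: [-0.3, -0.3, -1.2]
grip_width: 0.505
grasp_force: 40.7
```

Emit:
{"method": "servo_tool", "body": {
  "plan": [
    [[0,-0.7,0,0,0],[0,-0.8,0,0,0],[0,-0.8,0,0,0],[0,-0.8,0,0,0],[0,-0.8,0,0,0],[0,-0.8,0,0,0],[0,-0.8,0,0,0],[0,-0.8,0,0,0],[0,-0.8,0,0,0],[0,-0.8,0,0,0],[0,-0.8,0,0,0],[0,0,0,0,0]]
  ]
}}

```text
time: 27.82
eef_pos: [0.5426, 0.041, 0.1506]
orientation: [[-1.0, -0.023, 0.0], [-0.023, 1.0, -0.0], [-0.0, -0.0, -1.0]]
ft_force: [0.2, 0.1, -0.2]
grip_width: 0.5
grasp_force: 40.8
```

```bash
python3 look.py wrist:w4 side:s4 top:t4; python3 -c "
import cv2,numpy as np
a=cv2.imread('pics/w4.png');b=cv2.imread('pics/s4.png')[140:300,230:440];c=cv2.imread('pics/t4.png')[130:320,300:500]
cv2.imwrite('pics/v4.png',np.hstack([cv2.resize(a,(480,360)),np.vstack([cv2.resize(b,(320,240)),cv2.resize(c,(320,304))])[:360]]) if 0 else np.vstack([np.hstack([cv2.resize(b,(400,300)),cv2.resize(c,(400,300))]),np.hstack([cv2.resize(a,(400,300)),cv2.resize(cv2.imread('pics/t4.png'),(400,300))])]))"
```

```text
w4 27.82 [0.5426 0.041  0.1506] [[-1.0, -0.023, 0.0], [-0.023, 1.0, -0.0], [-0.0, -0.0, -1.0]] [ 0.2  0.1 -0.2] 0.5 40.8
s4 27.88 [0.5425 0.0419 0.1506] [[-1.0, -0.024, -0.0], [-0.024, 1.0, 0.0], [0.0, 0.0, -1.0]] [ 1.   0.3 -0.5] 0.502 40.8
t4 27.93 [0.5425 0.0424 0.1506] [[-1.0, -0.025, -0.0], [-0.025, 1.0, 0.0], [0.0, 0.0, -1.0]] [-0.4  0.3 -0.1] 0.499 40.8
```

View pics/v4.png

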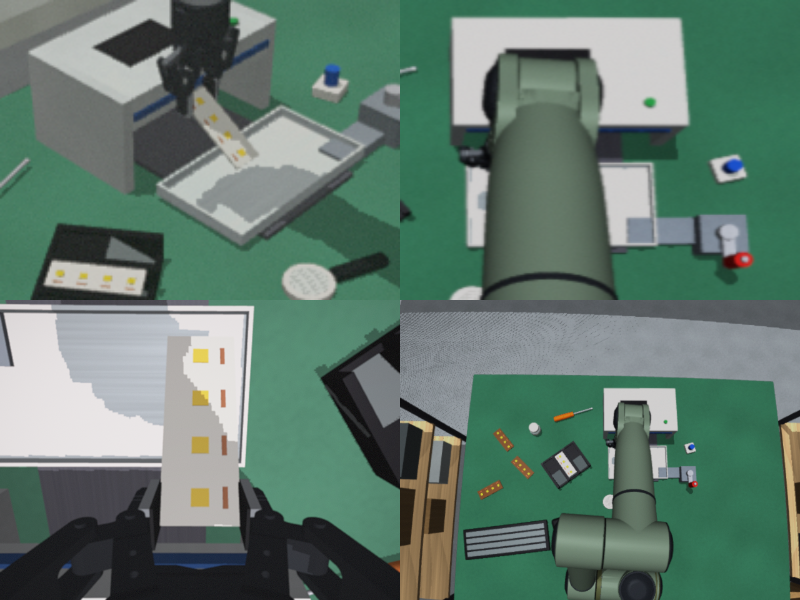

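```bash
python3 - <<'E'
from h import *
import json
s=json.load(open('pics/w4.json'));W=cam('wrist',s)
for u in [(253,308),(245,465),(5,306)]:
    X=onz((u[0]*1.6,(u[1]-300)*1.6),.03,W);a=.0235;d=X[:2]-[.4946,-.0516]
    print(X.round(4),(np.array([[np.cos(a),np.sin(a)],[-np.sin(a),np.cos(a)]])@d).round(4))
# board low end corners at several z
for z in (.09,.1,.11):print(z,onz((170*1.6,36*1.6),z,W).round(4),onz((240*1.6,36*1.6),z,W).round(4))
E
```

```text
[0.4153 0.0859 0.03  ] [-0.0761  0.1393]
[0.5694 0.0901 0.03  ] [0.0781 0.1399]
[ 0.4198 -0.1411  0.03  ] [-0.0769 -0.0877]
0.09 [0.4477 0.0159 0.09  ] [0.4465 0.0671 0.09  ]
0.1 [0.4489 0.017  0.1   ] [0.4477 0.0657 0.1   ]
0.11 [0.45   0.0181 0.11  ] [0.4489 0.0643 0.11  ]
```

Emit:
{"method": "servo_tool", "body": {
  "plan": [
    [[0.76,0,0,0,0],[0,0,1,0,0],[0,0,1,0,0],[0,0,0.6,0,0],[0,0,0.5,0,0],[0,0,0.4,0,0],[0,0,0,0,0]]
  ],
  "squeeze": 20
}}

```text
time: 28.85
eef_pos: [0.5231, 0.0422, 0.0625]
orientation: [[-1.0, -0.026, -0.001], [-0.026, 1.0, 0.0], [0.001, 0.0, -1.0]]
ft_force: [0.5, -0.3, -0.6]
grip_width: 0.502
grasp_force: 40.8
```

Emit:
{"method": "servo_tool", "body": {
  "plan": [
    [[0,0,0.1,0,0],[-0.12,0,0.2,0,0],[-0.1,0,0.2,0,0],[-0.08,0,0.2,0,0],[-0.08,0,0.2,0,0],[-0.06,0,0.2,0,0],[-0.06,0,0.2,0,0],[0,0,0,0,0]]
  ]
}}

```text
time: 29.85
eef_pos: [0.5355, 0.0424, 0.03]
orientation: [[-1.0, -0.025, -0.001], [-0.025, 1.0, -0.0], [0.001, -0.0, -1.0]]
ft_force: [0.7, -0.6, 0.9]
grip_width: 0.498
grasp_force: 39.1
```

Emit:
{"method": "servo_tool", "body": {
  "plan": [
    [[-0.03,0,0.15,0,0],[-0.02,0,0.15,0,0],[-0.02,0,0.1,0,0],[0,0,0,0,0]]
  ]
}}

```text
time: 30.35
eef_pos: [0.5376, 0.0425, 0.0203]
orientation: [[-1.0, -0.025, -0.0], [-0.025, 1.0, -0.0], [0.0, 0.0, -1.0]]
ft_force: [0.6, -0.5, 1.3]
grip_width: 0.498
grasp_force: 38.6
```

```bash
python3 look.py side:s5 wrist:w5; python3 -c "
import cv2,numpy as np
a=cv2.imread('pics/w5.png');b=cv2.imread('pics/s5.png')[160:280,280:440]
cv2.imwrite('pics/v5.png',np.hstack([cv2.resize(b,(400,300)),cv2.resize(a,(400,300))]))"
```

```text
s5 30.35 [0.5376 0.0425 0.0203] [[-1.0, -0.025, -0.0], [-0.025, 1.0, -0.0], [0.0, 0.0, -1.0]] [ 0.6 -0.5  1.3] 0.498 38.6
w5 30.4 [0.5376 0.0425 0.0204] [[-1.0, -0.025, -0.0], [-0.025, 1.0, 0.0], [0.0, 0.0, -1.0]] [ 0.9 -0.2  1.3] 0.501 38.6
```

View pics/v5.png

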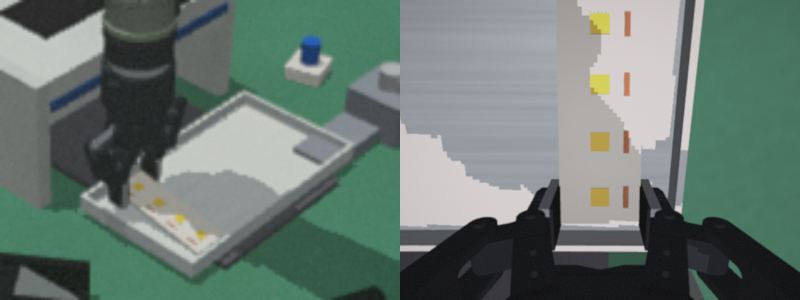

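Board 1 lies nearly flat inside the tray between the fingers; release.

Emit:
{"method": "servo_tool", "body": {
  "plan": [
    [[0,0,0,0,0.55],[0,0,0,0,0.62],[0,0,0,0,0.65],[0,0,0,0,0.65],[0,0,-0.4,0,0.65],[0,0,-1,0,0.65],[0,0,-1,0,0.65],[0,0,-1,0,0.65],[0,0,-1,0,0.65],[0,0,-1,0,0.65],[0,1,-1,0,0],[0,1,0,0,0]]
  ]
}}

```text
time: 31.95
eef_pos: [0.5381, 0.0929, 0.1837]
orientation: [[-1.0, -0.025, 0.005], [-0.025, 1.0, 0.0], [-0.005, 0.0, -1.0]]
ft_force: [0.2, 0.4, -0.6]
grip_width: 0.23
grasp_force: 0.0
```

```bash
python3 look.py wrist:w6; python3 - <<'E'
from h import *
import json
s=json.load(open('pics/w6.json'));v=[.477,.290,.6494]
# target relative in nest yaw tool frame (yaw 217.4)
from numpy import cos,sin
c,si=cos(v[2]),sin(v[2]);R=np.array([[c,-si,0],[si,c,0],[0,0,1]]);Rt=np.diag([-1,1,-1.]) 
Rt=R@np.diag([-1.,1,-1]) if 0 else np.column_stack([-R[:,0],R[:,1],[0,0,-1]])
Rt=np.array(s['orientation'])
for q in [(-.044,0,.06)]:
    X=R@np.array(q)+[v[0],v[1],0];print(X,(Rt.T@(X-s['eef_pos'])/.025).round(2))
E
```

```text
w6 31.95 [0.5381 0.0929 0.1837] [[-1.0, -0.025, 0.005], [-0.025, 1.0, 0.0], [-0.005, 0.0, -1.0]] [ 0.2  0.4 -0.6] 0.23 0.0
[0.44195634 0.26339282 0.06      ] [3.7  6.91 4.93]
```

View pics/w6.png

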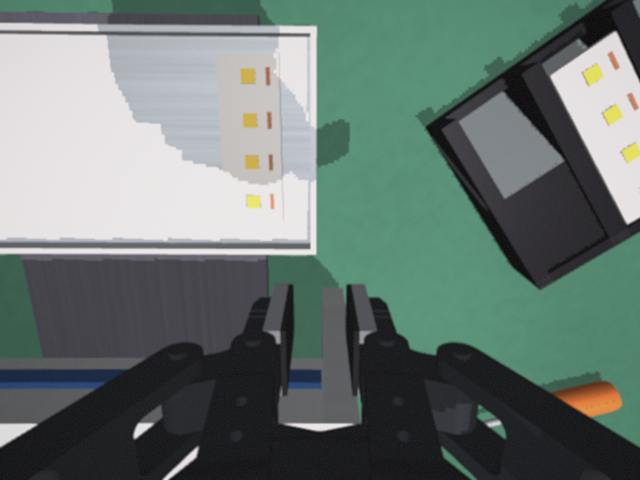

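Board 1 lies flat in the tray near its +y wall (around (250,140)); board 2 remains in the middle channel.

Emit:
{"method": "servo_tool", "body": {
  "plan": [
    [[0.53,1,0,0,0],[0.53,1,0,0,0],[0.53,1,0,0,0],[0.53,1,0,0,0],[0.53,1,0,0,0],[0.53,1,0,0,0],[0.52,0.91,0,0,0],[0,0,0,-1,0],[0,0,0,-1,0],[0,0,0,-1,0],[0,0,0,-1,0],[0,0,0,-1,0]]
  ]
}}

```text
time: 33.5
eef_pos: [0.4395, 0.2626, 0.1811]
orientation: [[-0.894, -0.448, 0.0], [-0.448, 0.894, -0.0], [-0.0, -0.0, -1.0]]
ft_force: [-0.0, -0.4, 1.1]
grip_width: -0.003
grasp_force: 0.0
```

Emit:
{"method": "servo_tool", "body": {
  "plan": [
    [[0,0,0,-1,0],[0,0,0,-1,0],[0,0,0,-0.1,0],[0,0,1,0,0],[0,0,1,0,0],[0,0,1,0,0],[0,0,1,0,0],[0,0,0.5,0,0],[0,0,0,0,0]]
  ]
}}

```text
time: 34.62
eef_pos: [0.4391, 0.2626, 0.0676]
orientation: [[-0.799, -0.601, -0.001], [-0.601, 0.799, -0.001], [0.001, 0.0, -1.0]]
ft_force: [-0.4, -0.5, 0.3]
grip_width: -0.003
grasp_force: 0.0
```

Emit:
{"method": "servo_tool", "body": {
  "plan": [
    [[-0.11,-0.04,0.3,-0.1,0],[0,0,0.3,0,0],[0,0,0.3,0,0],[0,0,0.3,0,0],[0,0,0.3,0,0],[0,0,0.1,0,0],[0,0,0.04,0,0],[0,0,0,0,0]]
  ]
}}

```text
time: 35.62
eef_pos: [0.4425, 0.2637, 0.0272]
orientation: [[-0.794, -0.608, 0.0], [-0.608, 0.794, 0.0], [-0.0, -0.0, -1.0]]
ft_force: [-0.2, 0.2, 0.1]
grip_width: -0.001
grasp_force: 0.0
```

Emit:
{"method": "servo_tool", "body": {
  "plan": [
    [[0,0,0.04,0,0],[0,0,0.04,0,0],[0,0,0,0,0]]
  ]
}}

```text
time: 36.0
eef_pos: [0.4427, 0.2638, 0.0266]
orientation: [[-0.794, -0.608, 0.001], [-0.608, 0.794, 0.0], [-0.001, -0.0, -1.0]]
ft_force: [-3.8, -2.3, 13.7]
grip_width: -0.001
grasp_force: 6.7
```

Emit:
{"method": "servo_tool", "body": {
  "plan": [
    [[0.07,0,0.04,0,0],[0.07,0,0.042,0,0],[0.07,0,0.042,0,0],[0.07,0,0.042,0,0],[0.07,0,0.042,0,0],[0.07,0,0.042,0,0],[0.07,0,0.042,0,0],[0,0,0,0,0]]
  ]
}}

```text
time: 37.0
eef_pos: [0.4342, 0.2566, 0.0196]
orientation: [[-0.794, -0.608, 0.003], [-0.608, 0.794, 0.001], [-0.003, -0.001, -1.0]]
ft_force: [-1.2, -0.6, 13.4]
grip_width: 0.001
grasp_force: 6.4
```

Emit:
{"method": "servo_tool", "body": {
  "plan": [
    [[0,0,-0.5,0,0],[0,0,-1,0,0],[0,0,-1,0,0],[0,0,-1,0,0],[0,0,-1,0,0],[0,0,-1,0,0],[0,0,-1,0,0.68],[0,0,0,0,0.68]]
  ]
}}

```text
time: 38.0
eef_pos: [0.434, 0.2568, 0.1824]
orientation: [[-0.794, -0.608, 0.004], [-0.608, 0.794, 0.002], [-0.004, -0.001, -1.0]]
ft_force: [-0.7, 0.3, 1.0]
grip_width: 0.418
grasp_force: 0.0
```

```bash
python3 look.py side:s7; python3 - <<'E'
import cv2,json
from h import *
cv2.imwrite('pics/v7.png',cv2.resize(cv2.imread('pics/s7.png')[230:350,220:380],(480,360)))
s=json.load(open('pics/s7.json'));v=[.477,.290,.6494];c,si=np.cos(v[2]),np.sin(v[2]);R=np.array([[c,-si,0],[si,c,0],[0,0,1]])
X=R@np.array((.03,0,.0507))+[v[0],v[1],0];print(X,(np.array(s['orientation']).T@(X-s['eef_pos'])/.025).round(2))
E
```

```text
s7 38.0 [0.434  0.2568 0.1824] [[-0.794, -0.608, 0.004], [-0.608, 0.794, 0.002], [-0.004, -0.001, -1.0]] [-0.7  0.3  1. ] 0.418 0.0
[0.5008934  0.30814126 0.0507    ] [-3.35  0.01  5.28]
```

View pics/v7.png

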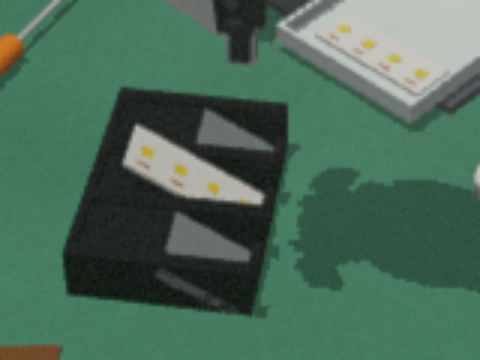

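Board 2 is tipped, raised end at (140,140) in the crop; board 1 shows flat in the tray.

Emit:
{"method": "servo_tool", "body": {
  "plan": [
    [[-1,0,0,0,0.68],[-1,0,0,0,0.68],[-1,0,0,0,0.68],[-0.37,0,0,0,0.68],[0,0,1,0,0.68],[0,0,1,0,0.68],[0,0,1,0,0.68],[0,0,1,0,0.68],[0,0,0.66,0,0.68],[0,0,0,0,0.68]]
  ]
}}

```text
time: 39.3
eef_pos: [0.4981, 0.3067, 0.0623]
orientation: [[-0.794, -0.608, -0.003], [-0.608, 0.794, -0.001], [0.003, 0.001, -1.0]]
ft_force: [0.6, 0.4, 0.2]
grip_width: 0.685
grasp_force: 0.0
```

Emit:
{"method": "servo_tool", "body": {
  "plan": [
    [[0,0,0.3,0,0.68],[0,0,0.25,0,0.68],[0,0,0,0,0],[0,0,0,0,0],[0,0,0,0,0],[0,0,0,0,0]]
  ],
  "squeeze": 40
}}

```text
time: 40.05
eef_pos: [0.4997, 0.3075, 0.0502]
orientation: [[-0.794, -0.608, 0.0], [-0.608, 0.794, 0.0], [-0.0, -0.0, -1.0]]
ft_force: [0.3, -0.6, 1.0]
grip_width: 0.502
grasp_force: 40.6
```

Emit:
{"method": "servo_tool", "body": {
  "plan": [
    [[0,0,-0.5,0,0],[0,0,-0.5,0,0],[0,0,-1,0,0],[0,0,-1,0,0],[0,0,-1,1,0],[0,0,0,1,0],[0,0,0,1,0],[0,0,0,1,0],[0,0,0,1,0],[0,0,0,1,0],[0,0,0,1,0],[0,0,0,0.2,0]]
  ]
}}

```text
time: 41.55
eef_pos: [0.4998, 0.3076, 0.151]
orientation: [[-1.0, -0.026, 0.001], [-0.026, 1.0, 0.0], [-0.001, 0.0, -1.0]]
ft_force: [-0.5, -0.7, -0.1]
grip_width: 0.498
grasp_force: 40.7
```

Emit:
{"method": "servo_tool", "body": {
  "plan": [
    [[-0.61,-0.8,0,0,0],[0,-1,0,0,0],[0,-1,0,0,0],[0,-1,0,0,0],[0,-1,0,0,0],[0,-1,0,0,0],[0,-1,0,0,0],[0,-1,0,0,0],[0,-1,0,0,0],[0,-1,0,0,0],[0,-1,0,0,0],[0,-1,0,0,0]]
  ]
}}

```text
time: 43.05
eef_pos: [0.5225, 0.0121, 0.1507]
orientation: [[-1.0, -0.027, 0.001], [-0.027, 1.0, -0.0], [-0.001, -0.0, -1.0]]
ft_force: [-1.1, 0.2, -1.1]
grip_width: 0.506
grasp_force: 40.7
```

Emit:
{"method": "servo_tool", "body": {
  "plan": [
    [[0,-0.95,0,0,0],[0,-0.9,0,0,0],[0,0,0.5,0,0],[0,0,0,0,0]]
  ]
}}

```text
time: 43.55
eef_pos: [0.5224, -0.0326, 0.1366]
orientation: [[-1.0, -0.026, -0.002], [-0.026, 1.0, 0.001], [0.002, 0.001, -1.0]]
ft_force: [-0.4, -1.0, -1.2]
grip_width: 0.5
grasp_force: 40.7
```

Emit:
{"method": "servo_tool", "body": {
  "plan": [
    [[0,0,1,0,0],[0,0,1,0,0],[0,0,0.6,0,0],[0,0,0.4,0,0],[0,0,0,0,0],[0,0,0.1,0,0],[-0.12,0,0.2,0,0],[-0.1,0,0.2,0,0],[-0.08,0,0.2,0,0],[-0.08,0,0.2,0,0],[-0.06,0,0.2,0,0],[-0.06,0,0.2,0,0]]
  ]
}}

```text
time: 45.05
eef_pos: [0.536, -0.033, 0.0296]
orientation: [[-1.0, -0.025, -0.0], [-0.025, 1.0, -0.0], [0.0, -0.0, -1.0]]
ft_force: [1.5, -0.6, 1.7]
grip_width: 0.5
grasp_force: 40.2
```

Emit:
{"method": "servo_tool", "body": {
  "plan": [
    [[-0.03,0,0.15,0,0],[-0.02,0,0.15,0,0],[-0.02,0,0.1,0,0],[0,0,0,0,0]]
  ]
}}

```text
time: 45.55
eef_pos: [0.5374, -0.0329, 0.0198]
orientation: [[-1.0, -0.025, -0.001], [-0.025, 1.0, 0.0], [0.001, 0.0, -1.0]]
ft_force: [-0.0, 0.3, 2.0]
grip_width: 0.499
grasp_force: 40.3
```

Emit:
{"method": "servo_tool", "body": {
  "plan": [
    [[0,0,0,0,0.55],[0,0,0,0,0.62],[0,0,0,0,0.65],[0,0,0,0,0.65],[0,0,-0.4,0,0.65],[0,0,-1,0,0.65],[0,0,-1,0,0.65],[0,0,-1,0,0.65],[0,0,-1,0,0.65],[0,0,-1,0,0.65],[0,0,-1,0,0.65],[0,0,-1,0,0.65]]
  ]
}}

```text
time: 47.05
eef_pos: [0.5376, -0.0329, 0.2067]
orientation: [[-1.0, -0.026, 0.001], [-0.026, 1.0, -0.0], [-0.001, -0.0, -1.0]]
ft_force: [0.4, 0.7, -0.3]
grip_width: 0.651
grasp_force: 0.0
```

Emit:
{"method": "servo_tool", "body": {
  "plan": [
    [[0,-1,0,0,0.65],[0,-1,0,0,0.65],[0,-1,0,0,0.65],[0,-1,0,0,0.65],[0,-1,0,0,0.65],[0,-1,0,0,0.65],[0,-1,0,0,0.65],[0,-1,0,0,0.65],[0,0,0,0,0.65]]
  ]
}}

```text
time: 48.18
eef_pos: [0.5429, -0.2347, 0.2053]
orientation: [[-1.0, -0.023, 0.001], [-0.023, 1.0, -0.0], [-0.001, -0.0, -1.0]]
ft_force: [-0.3, 0.6, -0.3]
grip_width: 0.651
grasp_force: 0.0
```

```bash
python3 look.py wrist:w8 side:s8 top:t8; python3 -c "
import cv2,numpy as np
a=cv2.imread('pics/w8.png');b=cv2.imread('pics/s8.png')[140:280,280:440];c=cv2.imread('pics/t8.png')[200:300,320:500]
cv2.imwrite('pics/v8.png',np.hstack([cv2.resize(a,(480,360)),np.vstack([cv2.resize(b,(320,280)),cv2.resize(c,(320,178))])[:360]]))"
```

```text
w8 48.17 [ 0.5429 -0.2347  0.2053] [[-1.0, -0.023, 0.001], [-0.023, 1.0, -0.0], [-0.001, -0.0, -1.0]] [-0.3  0.6 -0.3] 0.651 0.0
s8 48.23 [ 0.5427 -0.2335  0.2051] [[-1.0, -0.024, 0.0], [-0.024, 1.0, 0.0], [-0.0, 0.0, -1.0]] [ 0.1 -0.4 -0.6] 0.651 0.0
t8 48.27 [ 0.5426 -0.2328  0.2051] [[-1.0, -0.025, -0.0], [-0.025, 1.0, 0.001], [0.0, 0.001, -1.0]] [-0.4  0.2  0.3] 0.653 0.0
```

View pics/v8.png

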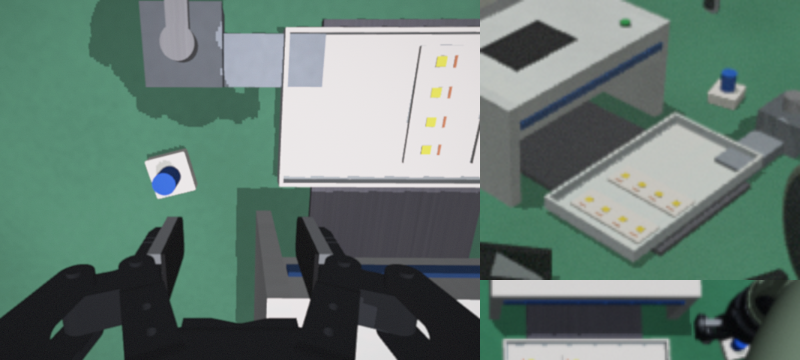

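```bash
python3 - <<'E'
from h import *
import json
s=json.load(open('pics/w8.json'));W=cam('wrist',s);S=cam('side');T=cam('top')
f=4/3
print(tri([((165*f,183*f),W),((404.5,176.2),S)]), onz((165*f,183*f),.05,W))
c=np.array([onz((a*f,b*f),.02,W) for a,b in [(147,160),(186,150),(194,189),(156,198)]]);print(c.round(4),c.mean(0))
X=np.array([.5705,-.311,.026])
print(np.array(s['orientation']).T@(X-[.5426,-.2326,.2051])/.025)
E
```

```text
(array([ 0.56947002, -0.31096295,  0.05040388]), np.float64(0.289386382454893)) [ 0.56965782 -0.31104047  0.05      ]
[[ 0.5536 -0.337   0.02  ]
 [ 0.5414 -0.2941  0.02  ]
 [ 0.5859 -0.2862  0.02  ]
 [ 0.5977 -0.3294  0.02  ]] [ 0.56964774 -0.31166094  0.02      ]
[-1.03914895 -3.15761593  7.16606441]
```

Emit:
{"method": "servo_tool", "body": {
  "plan": [
    [[-0.5,-0.8,0,0,0.65],[-0.5,-0.8,0,0,0.65],[0,-0.8,0,0,0.65],[0,-0.77,0,0,0.65],[0,0,1,0,0.65],[0,0,1,0,0.65],[0,0,1,0,0.65],[0,0,1,0,0.65],[0,0,1,0,0.65],[0,0,1,0,0.65],[0,0,0.5,0,0.65],[0,0,0,0,0.65]]
  ]
}}

```text
time: 49.82
eef_pos: [0.569, -0.3113, 0.0418]
orientation: [[-1.0, -0.025, -0.002], [-0.025, 1.0, 0.001], [0.002, 0.001, -1.0]]
ft_force: [-0.2, 0.9, -0.0]
grip_width: 0.649
grasp_force: 0.0
```

Emit:
{"method": "servo_tool", "body": {
  "plan": [
    [[0,0,0.3,0,0.65],[0,0,0.3,0,0.65],[0,0,0,0,0],[0,0,0,0,0],[0,0,0,0,0],[0,0,0,0,0],[0,0,0,0,0]]
  ],
  "squeeze": 40
}}

```text
time: 50.7
eef_pos: [0.57, -0.3116, 0.0278]
orientation: [[-1.0, -0.025, 0.0], [-0.025, 1.0, -0.0], [-0.0, -0.0, -1.0]]
ft_force: [0.4, -0.2, 1.5]
grip_width: 0.263
grasp_force: 39.3
```

Emit:
{"method": "servo_tool", "body": {
  "plan": [
    [[0,0,-0.5,0,0],[0,0,-1,0,0],[0,0,-1,0,0],[0.9,0,-0.5,0,0],[0.9,0.49,0,0,0],[0.55,0.9,0,0,0],[0,1,0,0,0],[0,1,0,0,0],[0,1,0,0,0],[0,1,0,0,0],[0,1,0,0,0],[0,1,0,0,0]]
  ]
}}

```text
time: 52.2
eef_pos: [0.5071, -0.1263, 0.1027]
orientation: [[-1.0, -0.027, 0.001], [-0.027, 1.0, -0.0], [-0.001, -0.0, -1.0]]
ft_force: [-0.1, 0.7, -1.9]
grip_width: 0.263
grasp_force: 39.3
```

Emit:
{"method": "servo_tool", "body": {
  "plan": [
    [[0,0.9,0,0,0],[0,0,0,1,0],[0,0,0,1,0],[0,0,0,0.8,0],[0,0,0.5,0,0],[0,0,0.5,0,0],[0,0,0.5,0,0],[0,0,0.4,0,0],[0,0,0,0,0]]
  ]
}}

```text
time: 53.32
eef_pos: [0.505, -0.1055, 0.0539]
orientation: [[-0.976, 0.217, -0.002], [0.217, 0.976, 0.001], [0.002, 0.0, -1.0]]
ft_force: [0.2, -0.0, -2.2]
grip_width: 0.262
grasp_force: 39.4
```

Emit:
{"method": "servo_tool", "body": {
  "plan": [
    [[0,0,0.3,0,0],[0,0,0.15,0,0],[0,0,0.06,0,0],[0,0,0,0,0]]
  ]
}}

```text
time: 53.82
eef_pos: [0.5058, -0.1058, 0.0423]
orientation: [[-0.976, 0.217, 0.0], [0.217, 0.976, -0.0], [-0.0, 0.0, -1.0]]
ft_force: [-0.1, -0.1, -0.9]
grip_width: 0.263
grasp_force: 39.4
```

Emit:
{"method": "servo_tool", "body": {
  "plan": [
    [[0,0,0.03,0,0],[0,0,0,0,0.5],[0,0,0,0,0.6],[0,0,0,0,0.6],[0,0,-0.5,0,0.6],[0,0,-1,0,0.6],[0,0,-1,0,0.6],[0,0,-1,0,0.6],[0,0,-1,0,0.6],[0,0,-1,-0.8,0.6],[0,0,-1,-1,0.7],[0,0,0,-1,0.7]]
  ]
}}

```text
time: 55.32
eef_pos: [0.5073, -0.1063, 0.2072]
orientation: [[-1.0, -0.028, 0.005], [-0.028, 1.0, -0.002], [-0.005, -0.002, -1.0]]
ft_force: [-0.1, 0.4, 0.6]
grip_width: 0.697
grasp_force: 0.0
```

Emit:
{"method": "servo_tool", "body": {
  "plan": [
    [[0.6,-0.9,0,0,0.7],[0.6,-0.9,0,0,0.7],[0.6,-0.9,0,0,0.7],[0.6,-0.9,0,0,0.7],[0.6,-0.9,0,0,0.7],[0.6,-0.9,0,0,0.7],[0.6,-0.9,0,0,0.7],[0.76,-0.9,0,0,0.7],[0,0,0,0,0.7],[0,0,0,0,0.7]]
  ]
}}

```text
time: 56.58
eef_pos: [0.3867, -0.2885, 0.2045]
orientation: [[-1.0, -0.025, 0.001], [-0.025, 1.0, 0.0], [-0.001, 0.0, -1.0]]
ft_force: [0.6, -1.1, 0.3]
grip_width: 0.698
grasp_force: 0.0
```

```bash
python3 look.py side:s9 top:t9; python3 -c "
import cv2,numpy as np
b=cv2.imread('pics/s9.png')[140:280,280:440];c=cv2.imread('pics/t9.png')[200:305,330:490]
cv2.imwrite('pics/v9.png',np.hstack([cv2.resize(b,(400,350)),cv2.resize(c,(400,350))]))"
```

```text
s9 56.58 [ 0.3867 -0.2885  0.2045] [[-1.0, -0.025, 0.001], [-0.025, 1.0, 0.0], [-0.001, 0.0, -1.0]] [ 0.6 -1.1  0.3] 0.698 0.0
t9 56.62 [ 0.3868 -0.2883  0.2044] [[-1.0, -0.026, 0.0], [-0.026, 1.0, 0.0], [-0.0, 0.0, -1.0]] [ 0.4 -0.5 -0.8] 0.702 0.0
```

View pics/v9.png

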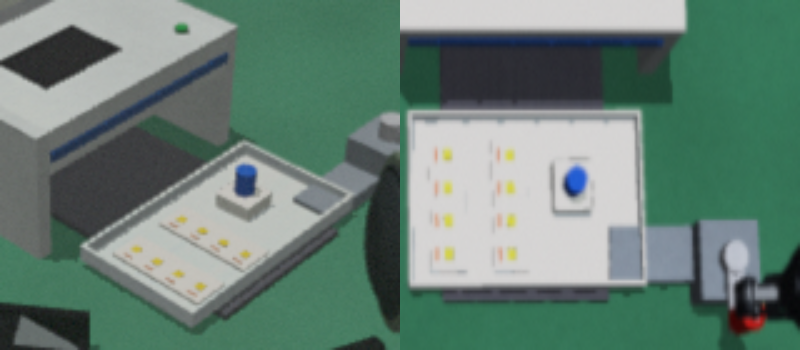

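Emit:
{"method": "servo_tool", "body": {
  "plan": [
    [[0.03,-0.02,1,0,0.7],[0,0,1,0,0.7],[0,0,1,0,0.7],[0,0,1,0,0.7],[0,0,0.5,0,0.7],[0,0,0,0,0.7],[0,0,0,0,0],[0,0,0,0,0],[0,0,0,0,0],[0,0,0,0,0]]
  ],
  "squeeze": 40
}}

```text
time: 57.92
eef_pos: [0.3863, -0.2897, 0.0926]
orientation: [[-1.0, -0.025, 0.002], [-0.026, 1.0, -0.001], [-0.002, -0.001, -1.0]]
ft_force: [-0.5, 1.3, 6.5]
grip_width: 0.297
grasp_force: 39.0
```

Emit:
{"method": "servo_tool", "body": {
  "plan": [
    [[-0.075,-0.57,0,0,0],[-0.22,-0.53,0,0,0],[-0.35,-0.456,0,0,0],[-0.456,-0.35,0,0,0],[-0.53,-0.22,0,0,0],[-0.57,-0.075,0,0,0],[-0.57,0.075,0,0,0],[-0.53,0.22,0,0,0],[-0.456,0.35,0,0,0],[-0.35,0.456,0,0,0],[-0.22,0.53,0,0,0],[-0.075,0.57,0,0,0]]
  ]
}}

```text
time: 59.42
eef_pos: [0.4964, -0.2892, 0.0927]
orientation: [[-1.0, -0.024, 0.001], [-0.024, 1.0, -0.006], [-0.001, -0.006, -1.0]]
ft_force: [-1.7, -5.6, 2.6]
grip_width: 0.296
grasp_force: 39.2
```

Emit:
{"method": "servo_tool", "body": {
  "plan": [
    [[0.075,0.57,0,0,0],[0.22,0.53,0,0,0],[0.35,0.456,0,0,0],[0.456,0.35,0,0,0],[0.53,0.22,0,0,0],[0.57,0.075,0,0,0],[0.57,-0.075,0,0,0],[0.53,-0.22,0,0,0],[0.456,-0.35,0,0,0],[0.35,-0.456,0,0,0],[0.22,-0.53,0,0,0],[0.075,-0.57,0,0,0]]
  ]
}}

```text
time: 60.92
eef_pos: [0.3862, -0.2885, 0.0925]
orientation: [[-1.0, -0.026, 0.002], [-0.026, 1.0, 0.002], [-0.002, 0.002, -1.0]]
ft_force: [1.9, 5.7, 7.7]
grip_width: 0.293
grasp_force: 40.3
```

Emit:
{"method": "servo_tool", "body": {
  "plan": [
    [[-0.075,-0.57,0,0,0],[-0.22,-0.53,0,0,0],[-0.35,-0.456,0,0,0],[-0.456,-0.35,0,0,0],[-0.53,-0.22,0,0,0],[-0.57,-0.075,0,0,0],[-0.57,0.075,0,0,0],[-0.53,0.22,0,0,0],[-0.456,0.35,0,0,0],[-0.35,0.456,0,0,0],[-0.22,0.53,0,0,0],[-0.075,0.57,0,0,0]]
  ]
}}

```text
time: 62.42
eef_pos: [0.4965, -0.2892, 0.0927]
orientation: [[-1.0, -0.024, 0.001], [-0.024, 1.0, -0.006], [-0.001, -0.006, -1.0]]
ft_force: [-1.2, -5.6, 2.3]
grip_width: 0.292
grasp_force: 40.0
```

Emit:
{"method": "servo_tool", "body": {
  "plan": [
    [[0,0.05,0,0,0],[0,0,0,0,0]]
  ]
}}

```text
time: 62.68
eef_pos: [0.4964, -0.2867, 0.0926]
orientation: [[-1.0, -0.025, 0.002], [-0.025, 1.0, -0.002], [-0.002, -0.002, -1.0]]
ft_force: [-0.0, -2.6, 6.4]
grip_width: 0.291
grasp_force: 40.1
```

Emit:
{"method": "servo_tool", "body": {
  "plan": [
    [[0,0.06,0,0,0],[0,0.04,0,0,0],[0,0,0,0,0]]
  ]
}}

```text
time: 63.05
eef_pos: [0.4964, -0.2865, 0.0927]
orientation: [[-1.0, -0.024, 0.002], [-0.024, 1.0, -0.006], [-0.001, -0.006, -1.0]]
ft_force: [-1.0, -8.7, 2.7]
grip_width: 0.295
grasp_force: 40.2
```

Emit:
{"method": "servo_tool", "body": {
  "plan": [
    [[0,0.06,0,0,0],[0,0,0,0,0],[0,-0.13,0,0,0],[0,0,0,0,0.7],[0,0,0,0,0.7],[0,0,0,0,0.7],[0,0,-1,0,0.7],[0,0,-1,0,0.7],[0,0,-1,0,0.7],[0,0,-1,0,0.7],[0,0,-1,0,0.7],[0,0,0,0,0.7]]
  ]
}}

```text
time: 64.55
eef_pos: [0.4967, -0.285, 0.2183]
orientation: [[-1.0, -0.026, 0.003], [-0.026, 1.0, -0.002], [-0.003, -0.002, -1.0]]
ft_force: [1.0, -0.8, -0.7]
grip_width: 0.697
grasp_force: 0.0
```

Emit:
{"method": "servo_tool", "body": {
  "plan": [
    [[1,-1,0,0,0.7],[1,-1,0,0,0.7],[1,-1,0,0,0.7],[1,-1,0,0,0.7],[1,-1,0,0,0.7],[0,-1,0,0,0.7],[0,-1,0,0,0.7],[0,0,0,0,0.7],[0,0,0,0,0.7]]
  ]
}}

```text
time: 65.68
eef_pos: [0.3749, -0.4614, 0.2154]
orientation: [[-1.0, -0.026, -0.001], [-0.026, 1.0, 0.002], [0.001, 0.002, -1.0]]
ft_force: [-0.4, 0.7, -0.3]
grip_width: 0.705
grasp_force: 0.0
```

```bash
python3 look.py side:s10 top:t10; python3 -c "
import cv2,numpy as np
b=cv2.imread('pics/s10.png')[125:265,240:440];c=cv2.imread('pics/t10.png')[130:300,310:500]
cv2.imwrite('pics/v10.png',np.hstack([cv2.resize(b,(400,350)),cv2.resize(c,(400,350))]))"
```

```text
s10 65.67 [ 0.3749 -0.4614  0.2154] [[-1.0, -0.026, -0.001], [-0.026, 1.0, 0.002], [0.001, 0.002, -1.0]] [-0.4  0.7 -0.3] 0.705 0.0
t10 65.72 [ 0.375  -0.4614  0.2157] [[-1.0, -0.026, -0.001], [-0.026, 1.0, 0.002], [0.001, 0.002, -1.0]] [ 0.5 -0.3  0.4] 0.697 0.0
```

View pics/v10.png

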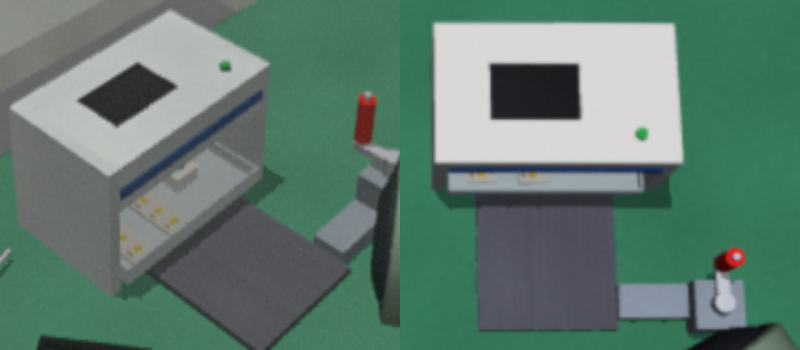

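The tray is home with boards and tile inside, the handle stands at its end stop, and the arm is clear.

```bash
python3 -c "
from station import workorder
print(workorder.close_job())"
```

```text
the job is handed in; nothing more can be done
None
```

The job is handed in: both LED boards in the nest (the third channel was empty) lie flat, chips up, on the tray with the white tile standing knob up beside them, and the tray is wound fully home with the handle released, after about 66 s.

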